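# Back the blank feed wheel off by one notch

## Task

The ratchet feed wheel carrying the pawn blanks has been advanced one notch too far. With a fingertip, tip the pawl up out of the teeth until it stays up by itself, then push the wheel backward one notch (clockwise seen from above, the way the pawl was blocking) by pushing against one of its blanks, and last tip the pawl back down so that it sits fully in the next tooth gap. Only push, never pinch or force anything, and leave the other things on the bench standing where they are.

Things in the scene. Friction and masses are not known exactly. Their poses are not given: they have to be found in the camera images.
- feed_unit: Fixed dark cast base plate, 220 (x) x 300 (y) x 20 mm, carrying wheel and pawl. Origin on the bench (z = 0) under the wheel's axis; the plate spans x -110..110, y -190..110 mm. The pawl stands at its -y end. x, y, z in mm in the other entries are in this frame. Seen from the pawl, the wheel lies towards +y.
- wheel_hub (a point): Top centre of the wheel's hub (28 mm across, z 60), on its upright axis. The wheel is a grey disc, radius 100 mm, top face z 38, with 8 ratchet teeth on its rim (radius 81 to 100, top z 48), one per notch of 0.785 rad. Each has a steep face on its clockwise side and a ramp falling counter-clockwise.
- wheel (a joint): Turn of the wheel, rad; grows BACKWARD = CLOCKWISE seen from above. At 0 a steep tooth face bears on the pawl and blocks it; the gap has 0.25 rad play, so it starts at -0.22 to -0.02. In the next gap back the pawl drops fully between 0.535 and 0.785, middle 0.66. The wheel stays where left; 1 to 2 N at a blank moves it; with the pawl up it turns both ways.
- pawl (a joint): Pawl angle, rad: 0 = down, nose in a gap; 1.3 = tipped up and back against its stop. Pushing its thumb lever away from the wheel (-y) raises it; past about 0.7 it falls over by its weight to 1.3 and stays. Pushing the raised arm towards the wheel (+y) past that balance lets it fall shut once nothing is in its way. Under 1 N does it.
- pawl_hinge (a point): Middle of the pawl's level hinge, which runs along x, at x 0, y -128, z 62 mm; bracket cheeks beside it (x 13 to 20 either side) reach z 72. Pawl: steel bell-crank of arm and thumb lever, 105 degrees apart, turning together; a fingertip fits from above into the V between them, down to about z 82, pawl up or down.
- pawl_knob (a point): Centre of the ball knob (radius 8 mm), 60 mm from the hinge, ending the pawl's thumb lever (16 mm wide in x, 6 thick). Pawl down: the lever rises from the hinge, leaning 15 degrees away from the wheel, knob top z 128. Pawl up (1.3): it lies level outward (-y), knob top z 70.
- pawl_nose (a point): Middle of the underside of the pawl's nose (10 mm wide in x; z 40, y -90 when down). It ends the arm (14 wide in x, 10 thick, 45 long), which with the pawl down reaches level from the hinge towards the wheel (top z 67) and with it up (1.3) stands with its tip near z 107, leaning 15 degrees to the wheel.
- blank_0 (a point): Top centre (z 92 mm) of one of the four light wooden pawn blanks screwed fast and upright on the wheel, 90 degrees apart, 55 mm from the wheel's axis, turning with it. 54 mm tall: foot radius 13 (lowest 8 mm), stem radius 8, head radius 11 (from 34 to 48 mm above the wheel's top). It stands 0.66 rad minus the wheel's value counter-clockwise from the feed unit's +x.
- blank_1 (a point): Top centre (z 92 mm) of one of the four light wooden pawn blanks screwed fast and upright on the wheel, 90 degrees apart, 55 mm from the wheel's axis, turning with it. 54 mm tall: foot radius 13 (lowest 8 mm), stem radius 8, head radius 11 (from 34 to 48 mm above the wheel's top). It stands 2.23 rad minus the wheel's value counter-clockwise from the feed unit's +x.
- blank_2 (a point): Top centre (z 92 mm) of one of the four light wooden pawn blanks screwed fast and upright on the wheel, 90 degrees apart, 55 mm from the wheel's axis, turning with it. 54 mm tall: foot radius 13 (lowest 8 mm), stem radius 8, head radius 11 (from 34 to 48 mm above the wheel's top). It stands 3.80 rad minus the wheel's value counter-clockwise from the feed unit's +x.
- blank_3 (a point): Top centre (z 92 mm) of one of the four light wooden pawn blanks screwed fast and upright on the wheel, 90 degrees apart, 55 mm from the wheel's axis, turning with it. 54 mm tall: foot radius 13 (lowest 8 mm), stem radius 8, head radius 11 (from 34 to 48 mm above the wheel's top). It stands 5.37 rad minus the wheel's value counter-clockwise from the feed unit's +x.
- ring_gauge: Brass ring gauge lying flat, 64 across, 12 high (mm), loose; origin at the centre of its underside. Bystander: leave alone.
- rook: Rosewood rook, 34 across, 58 high, standing (mm), loose; origin at the centre of its underside. Bystander: leave alone.
- burnisher: Bone burnisher, flat bar 150 x 18 x 9, lying (mm), loose; origin at the centre of its underside. Bystander: leave alone.
- mug: White enamel mug, 76 across, 80 high, with gouges standing in it up to 135 (mm), loose; origin at the centre of its underside. Bystander: leave alone.
- spare_a: Loose spare pawn blank standing on the bench, 26 across, 54 high (mm), loose; origin at the centre of its underside. Bystander: leave alone.
- spare_b: Another loose spare pawn blank standing on the bench, 26 across, 54 high (mm), loose; origin at the centre of its underside. Bystander: leave alone.

How it is judged:
By the outcome, as a careful person would: the job done as asked, in the order asked, and still so for the second after the job is handed in, with the robot touching nothing.
It also fails if it takes over 72 s, if anything falls off the work surface, if the arm or the gripper's body presses on something with over 40 N, if the wrist force passes 120 N, or if a joint passes its speed limit or range.

## Robot

A 7-joint arm with a two-finger parallel gripper is mounted at the origin on the work surface. World frame = base frame: x ahead of the robot, y to its left, z up, the work surface at z = 0. Lengths are in mm, angles in rad, forces in N, time in s.
With the tool pointing down it reaches from about 425 to 1025 mm from the base axis. Payload 3.6 kg.
Tool frame: the origin (TCP) lies between the finger pads; the fingertips stand 17 mm ahead of it and the grasp point (between the pads) lies 2 mm behind it (robot.nose_length is the distance from the TCP to the fingertips, in mm); y points along the fingers, x is the direction in which the jaws open and shut, and the axes are right-handed (so a half turn about y gives the same grasp; the last joint's range is limited). The gripper opens to 85 mm and grips with 20 to 120 N. Pads are 22 mm wide; open, the fingers measure 114 mm over their backs; the gripper's body (76 mm by 85 mm) begins 54 mm behind the grasp point. The pads swing forward as they close: fully open they stand 13 mm farther back than shut.
Start: joints at [1.256, 0.591, 0.048, 1.609, -0.033, 0.943, -0.034], TCP at [159.491, -707.243, 248.302] pointing down, gripper open.
Joint ranges: [-2.69, 2.69], [-0.47, 2.24], [-1.27, 1.36], [0.19, 2.51], [-1.53, 4.68], [0.08, 2.07], [-3.09, 3.09]. Speed limits (rad/s): [2.57, 2.57, 3.14, 3.14, 3.14, 3.14, 3.14].

## Interface

Orientations are given as a unit quaternion [x, y, z, w].
In Python, from rig import get_obs, grab_frame, camera_model, workorder, robot gives the robot as it stands. The module is installed in compiled form; this text tells all that it offers.
- The arm moves only by the tool carry_out, never from a script. Its argument "rows" is a list of rows, each a list of 3 entries, a list of its own where there are three numbers: the shift along the world's x, y, z in m, then the turn, a rotation vector about the world's x, y, z in degrees, then the gripper's target within -1 to 1 (fully open at 1, half-way at 0, shut at -1). A call has 1 to 20 rows; each row is the pose to reach, as a shift and turn from the pose commanded when the call began; what a row does not reach only later rows make up. A row lasts 1/10 s, in which the tool goes at most 50 mm and 8.59 degrees, less where a joint would pass 70% of its speed; a pose out of reach is approached as far as the arm can. A call with a gripper value outside its range is refused whole. The fingers move at their own pace and stop on an object; "force" is the grip in N (left out, the last holds). Time passes only in rows, so rows that repeat a pose let the fingers close. It gives the time, the measured TCP pose, the force and the opening at its end, in the units of the state.
- get_obs(): the state, without advancing time (a new reading comes with each control period).
- grab_frame(name): name is "scene" or "top" or "wrist"; returns the picture (420x560x3 uint8, red, green, blue); there is no depth.
- camera_model(name): a dict with "mtx" (3x3 intrinsics, pixels), "cam_to_world" (4x4, takes a point from camera to world coordinates). Camera axes: x right, y down, z forward; pixel columns grow to the right and rows downward; lengths in mm; the calibration is good to about 2 mm. A picture is of the moment at which its call begins: read the wrist's pose just before it. camera_model takes no time and is no camera call; for the wrist camera it gives the pose at the moment of the call.
- workorder.job_done(): hands the job in, once; it reports no verdict.
The state is a dict: "time_s": time; "joint_pos": joint angles; "joint_velocities": joint speeds; "effort": joint torques, N m; "position": TCP position; "eef_rot": TCP orientation; "force": force on the tool from outside, world axes, zero at the start; "moment": the same for the moment, N m; "gripper_width": finger opening in mm.
Only numpy, scipy, OpenCV 4.12 (cv2) and the standard library are available. Lean on these libraries where they do the work, as an engineer would, in place of code of your own. Each camera call takes 0.05 s, during which the arm holds its last target.

## Working session

There is one attempt and no reset: what is moved stays moved. The work goes in short steps, Python scripts to look and compute and a tool call to move; the robot and the scene stay as the last step left them, time stands still between calls to the robot, and variables do not carry over. Pictures are saved under pics/ and viewed, and the job is handed in when it is done.

Besides the shell and the picture viewer there is one more tool, called as name(argument=value, ...), one argument or row to a line, values as JSON. carry_out: Moves the arm, as the interface text tells. Its arguments: {"type":"object","properties":{"rows":{"type":"array","items":{"type":"array"}},"force":{"type":"number"}},"required":["rows"]}

```bash
mkdir -p pics; python3 - <<'E'
from rig import get_obs, grab_frame, camera_model
import cv2
o=get_obs();print(o)
for n in ["scene","top","wrist"]:
    m=camera_model(n);print(n,m["mtx"],m["cam_to_world"])
    cv2.imwrite(f"pics/{n}0.png",grab_frame(n)[:,:,::-1])
E
```

```text
{'time_s': 0.0, 'joint_pos': array([ 1.25551934,  0.59213542,  0.04827496,  1.60985506, -0.03328502,
        0.94267855, -0.0337217 ]), 'joint_velocities': array([ 0.00110378, -0.00120247, -0.00037012,  0.00017605, -0.00083117,
       -0.0006239 ,  0.00054745]), 'effort': array([-3.59522201e-04, -5.48690808e+01,  1.54668141e+00, -1.98123461e+01,
        9.40315862e-03,  8.86359194e-03, -2.07567552e-05]), 'position': array([ 159.31684302, -706.45790042,  247.11624276]), 'eef_rot': array([-0.55181299,  0.4422286 , -0.44091932,  0.55274446]), 'force': array([ 0.67450772, -0.7258549 ,  1.39389858]), 'moment': array([ 0.04224641, -0.00443172, -0.02509415]), 'gripper_width': 85.22984218985737}
scene [[431.95844152   0.         288.43746538]
 [  0.         431.95844152 210.33815775]
 [  0.           0.           1.        ]] [[-8.54273431e-01  4.47387901e-01 -2.64690332e-01  8.41461502e+02]
 [ 5.19767733e-01  7.42639624e-01 -4.22288873e-01  4.81886921e+02]
 [ 7.64259599e-03 -4.98327658e-01 -8.66955095e-01  8.89157362e+02]
 [ 0.00000000e+00  0.00000000e+00  0.00000000e+00  1.00000000e+00]]
top [[390.13259214   0.         275.61161633]
 [  0.         390.13259214 210.49661691]
 [  0.           0.           1.        ]] [[-2.16287847e-02 -9.90005337e-01  1.39361505e-01  4.57095003e+02]
 [-9.99751538e-01  2.21688983e-02  2.32429225e-03  7.27341218e+01]
 [-5.39055275e-03 -1.39276607e-01 -9.90238844e-01  9.55480532e+02]
 [ 0.00000000e+00  0.00000000e+00  0.00000000e+00  1.00000000e+00]]
wrist [[370.12796955   0.         283.81453499]
 [  0.         370.12796955 208.21561568]
 [  0.           0.           1.        ]] [[ 2.20049933e-01 -9.31709005e-01 -2.88957363e-01  2.33232147e+02]
 [-9.75487893e-01 -2.10532994e-01 -6.40252221e-02 -6.90486487e+02]
 [-1.18218274e-03  2.95963155e-01 -9.55198625e-01  3.73369806e+02]
 [ 0.00000000e+00  0.00000000e+00  0.00000000e+00  1.00000000e+00]]
```

View pics/scene0.png

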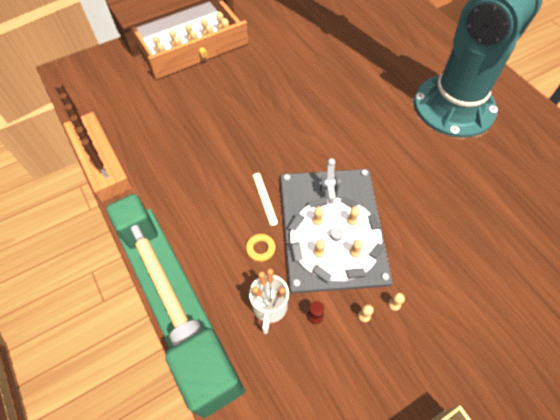

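View pics/top0.png

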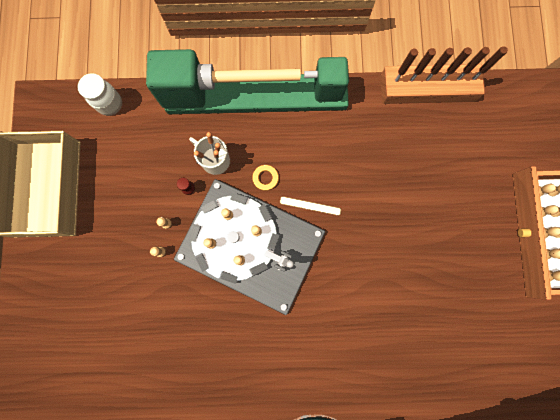

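View pics/wrist0.png

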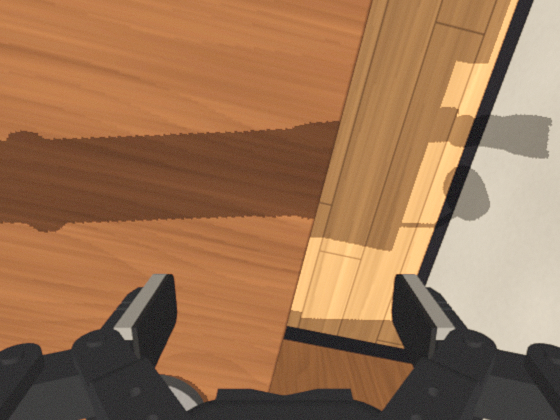

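```bash
python3 - <<'E'
import cv2
t=cv2.imread("pics/top0.png")[170:320,140:360]; cv2.imwrite("pics/topc.png",cv2.resize(t,None,fx=3.6,fy=3.6,interpolation=cv2.INTER_CUBIC))
t=cv2.imread("pics/scene0.png")[150:300,260:420]; cv2.imwrite("pics/scenec.png",cv2.resize(t,None,fx=4,fy=4,interpolation=cv2.INTER_CUBIC))
E
```

```text
(no output)
```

View pics/topc.png

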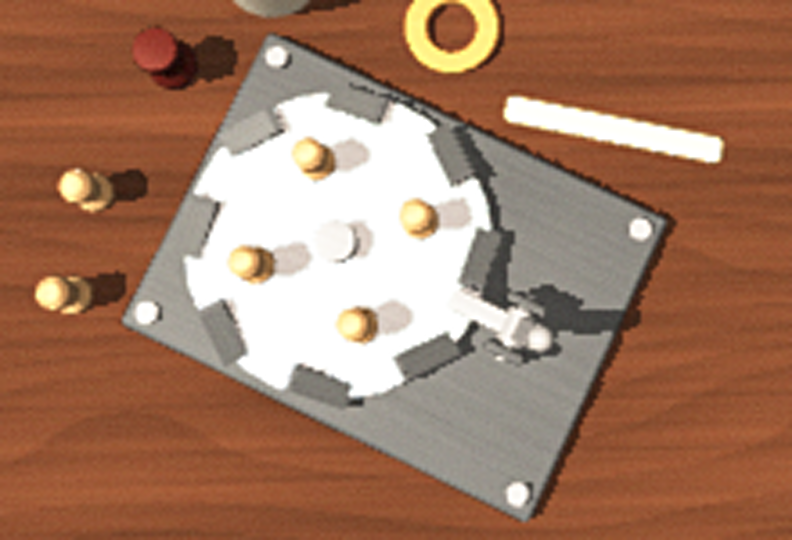

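View pics/scenec.png

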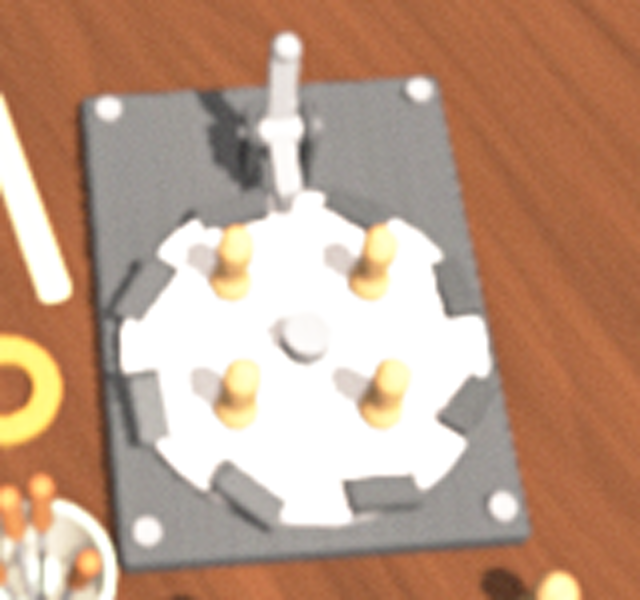

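```bash
cat > h.py <<'E'
import numpy as np
from rig import get_obs, grab_frame, camera_model
import cv2
def proj(n,P,m=None):
    m=m or camera_model(n);T=np.linalg.inv(m["cam_to_world"]);P=np.atleast_2d(P)
    p=(m["mtx"]@(T[:3,:3]@P.T+T[:3,3:])).T
    return p[:,:2]/p[:,2:]
E
cat > fit.py <<'E'
from h import *
from scipy.optimize import least_squares
C=[(110,-190,20),(-110,-190,20),(110,110,20),(-110,110,20),(0,0,60),(0,-128-60*np.sin(np.radians(15)),62+60*np.cos(np.radians(15)))]
def loc(w):
    L=list(C)
    for a in (.66,2.23,3.8,5.37): L.append((55*np.cos(a-w),55*np.sin(a-w),80))
    return np.array(L)
top=np.array([(670,215),(530,520),(272,37),(124,322),(339,241),(540,338),(314,157),(248,264),(355,323),(419,216)])/3.6+(140,170)
sc=np.array([(83,103),(432,78),(125,567),(527,537),(303,328),(287,47),(242,375),(388,375),(378,237),(236,240)])/4+(260,150)
def W(p):
    L=loc(p[3]);c,s=np.cos(p[2]),np.sin(p[2])
    return L@np.array([[c,s,0],[-s,c,0],[0,0,1]])+[p[0],p[1],0]
# p4..p7: per-camera pixel bias (calibration)
def R(p,full=False):
    r=np.concatenate([(proj("top",W(p))-top).ravel(),(proj("scene",W(p))-sc).ravel()])
    return r
s=least_squares(R,[430,170,1.1,-.1],loss="soft_l1")
print(s.x,np.degrees(s.x[2]));print(np.round(R(s.x).reshape(2,-1,2),1))
E
python3 fit.py
```

```text
[524.97546932 174.29817035 -63.29687547 -62.88370723] -3626.643820797941
[[[-0.2  0.5]
  [-0.3  0.8]
  [-1.2 -2.3]
  [-1.5  0.2]
  [-1.3 -0.4]
  [ 0.3 -0.5]
  [-1.4 -1.1]
  [-0.8 -1. ]
  [-0.6 -0.1]
  [-0.9 -0.6]]

 [[-1.  -3.8]
  [ 0.6 -3.1]
  [-1.3 -2.6]
  [ 1.4 -2.9]
  [ 0.9 -1.7]
  [-1.1 -1.7]
  [-0.4 -1.1]
  [ 0.6 -1.2]
  [-0.   0.8]
  [-0.4  0.1]]]
```

```bash
python3 - <<'E'
from h import *
from scipy.spatial.transform import Rotation as R
o=get_obs();M=R.from_quat(o["eef_rot"]).as_matrix();print(M.round(3))
c=camera_model("wrist")["cam_to_world"];print(M.T@(c[:3,3]-o["position"]), (M.T@c[:3,:3]).round(3))
E
```

```text
[[ 0.22  -0.     0.975]
 [-0.975  0.002  0.22 ]
 [-0.002 -1.    -0.   ]]
[   0.33301125 -126.14492267   75.58246507] [[ 1.    -0.     0.001]
 [-0.001 -0.296  0.955]
 [ 0.    -0.955 -0.296]]
```

carry_out(
  rows=[
    [[0.02,0.04,0.02],[0,0,5],-1],
    [[0.171,0.307,0.082],[0,0,30],-1],
    [[0.171,0.307,0.082],[0,0,30],-1],
    [[0.171,0.307,0.082],[0,0,30],-1],
    [[0.171,0.307,0.082],[0,0,30],-1],
    [[0.171,0.307,0.082],[0,0,30],-1],
    [[0.171,0.307,0.082],[0,0,30],-1],
    [[0.171,0.307,0.082],[0,0,30],-1],
    [[0.171,0.307,0.082],[0,0,30],-1],
    [[0.321,0.607,0.082],[0,0,50.7],-1],
    [[0.321,0.607,0.082],[0,0,50.7],-1],
    [[0.321,0.607,0.082],[0,0,50.7],-1],
    [[0.321,0.607,0.082],[0,0,50.7],-1],
    [[0.321,0.607,0.082],[0,0,50.7],-1],
    [[0.321,0.607,0.082],[0,0,50.7],-1],
    [[0.321,0.607,0.082],[0,0,50.7],-1],
    [[0.321,0.607,0.082],[0,0,50.7],-1],
    [[0.321,0.607,0.082],[0,0,50.7],-1],
  ],
)

```text
time_s: 1.95
position: [480.6, -101.9, 329.6]
eef_rot: [0.688, -0.163, 0.163, -0.688]
force: [-0.6, 0.2, 0.1]
gripper_width: 0.2
```

carry_out(
  rows=[
    [[0.045,0.276,0],[0,0,0],-1],
    [[0.045,0.276,0],[0,0,0],-1],
    [[0.045,0.276,0],[0,0,0],-1],
    [[0.045,0.276,0],[0,0,0],-1],
    [[0.045,0.276,0],[0,0,0],-1],
    [[0.045,0.276,0],[0,0,0],-1],
    [[0.045,0.276,0],[0,0,0],-1],
    [[0.045,0.276,0],[0,0,0],-1],
    [[0.045,0.276,0],[0,0,0],-1],
    [[0.045,0.276,0],[0,0,0],-1],
  ],
)

```text
time_s: 2.95
position: [525.8, 172.7, 329.9]
eef_rot: [0.688, -0.164, 0.164, -0.687]
force: [-0.3, 0.1, -0.1]
gripper_width: 0.4
```

```bash
python3 - <<'E'
from h import *
import pickle
o=get_obs();m=camera_model("wrist");f=grab_frame("wrist")
print(o["joint_pos"],o["position"],m["cam_to_world"])
pickle.dump(m,open("w1.pkl","wb"))
cv2.imwrite("pics/w1.png",f[:,:,::-1])
cv2.imwrite("pics/w1b.png",cv2.resize(f[:,:,::-1],(800,600),interpolation=cv2.INTER_CUBIC))
E
```

```text
[ 0.02057553  0.32448949 -0.53802554  1.8931206   0.19977704  0.97797838
 -1.07566544] [525.84883896 172.66992543 329.92874604] [[ 8.92173867e-01 -4.31341787e-01 -1.34052430e-01  5.60207033e+02]
 [-4.51691573e-01 -8.51506018e-01 -2.66293493e-01  2.39921690e+02]
 [ 7.17060334e-04  2.98130449e-01 -9.54524867e-01  4.55929182e+02]
 [ 0.00000000e+00  0.00000000e+00  0.00000000e+00  1.00000000e+00]]
```

View pics/w1b.png

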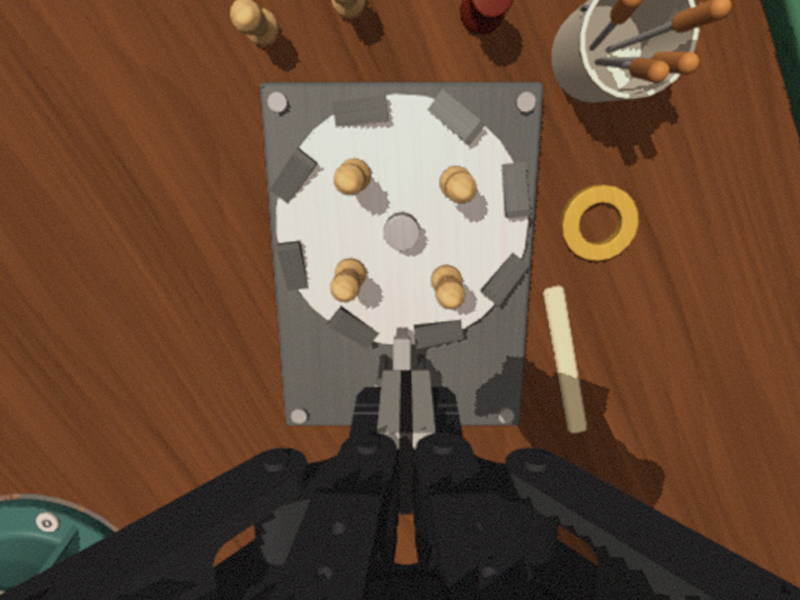

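```bash
cat > fit2.py <<'E'
from h import *
import pickle
from scipy.optimize import least_squares
m=pickle.load(open("w1.pkl","rb"))
obs=np.array([(262,83),(543,83),(287,424),(520,424),(402,231),(459,187),(350,179),(346,287),(451,292)])/(800/560)
def W(p):
    L=[(-110,110,20),(110,110,20),(-110,-190,20),(110,-190,20),(0,0,60)]
    for a in (.66,2.23,3.8,5.37): L.append((55*np.cos(a-p[3]),55*np.sin(a-p[3]),80))
    c,s=np.cos(p[2]),np.sin(p[2])
    return np.array(L)@np.array([[c,s,0],[-s,c,0],[0,0,1]])+[p[0],p[1],0]
R=lambda p:(proj("wrist",W(p),m)-obs).ravel()
s=least_squares(R,[525,174,-.46,-.1],loss="soft_l1")
print(s.x,np.degrees(s.x[2]));print(R(s.x).reshape(-1,2).round(1))
E
python3 fit2.py
```

```text
[ 5.25329986e+02  1.76320311e+02 -4.65477046e-01 -6.27161788e-02] -26.669870209849417
[[-2.9 -1.1]
 [ 1.5 -1.7]
 [-1.   2. ]
 [ 0.6  1.4]
 [-0.1  1.3]
 [ 1.  -0.5]
 [-0.5  0.3]
 [ 0.1 -0.3]
 [-0.1  0.5]]
```

carry_out(
  rows=[
    [[-0.051,-0.098,-0.03],[0,0,0],-1],
    [[-0.051,-0.098,-0.06],[0,0,0],-1],
    [[-0.051,-0.098,-0.1],[0,0,0],-1],
    [[-0.051,-0.098,-0.13],[0,0,0],-1],
    [[-0.051,-0.098,-0.15],[0,0,0],-1],
    [[-0.051,-0.098,-0.15],[0,0,0],-1],
    [[-0.051,-0.098,-0.15],[0,0,0],-1],
    [[-0.051,-0.098,-0.15],[0,0,0],-1],
  ],
)

```text
time_s: 3.8
position: [475.8, 78.1, 181.7]
eef_rot: [-0.688, 0.162, -0.164, 0.689]
force: [0.3, 0.7, -0.4]
gripper_width: -0.0
```

```bash
cat >> h.py <<'E'
from scipy.spatial.transform import Rotation as Rt
U0=np.array([525.2,175.5]);A=np.radians(-26.67);ex=np.array([np.cos(A),np.sin(A)]);ey=np.array([-ex[1],ex[0]])
def st():
    o=get_obs();p=o["position"];d=p[:2]-U0;M=Rt.from_quat(o["eef_rot"]).as_matrix()
    print("t",o["time_s"],"world",p.round(1),"unit",(d@ex).round(1),(d@ey).round(1),"tipz",(p[2]-17).round(1),"jawaz",np.degrees(np.arctan2(M[1,0],M[0,0])).round(1),"F",(o["force"][:2]@ex).round(2),(o["force"][:2]@ey).round(2),o["force"][2].round(2))
    return o
def snap(n,name,crop=None):
    f=grab_frame(n)[:,:,::-1]
    if crop: a,b,c,d=crop;f=f[b:d,a:c]
    k=min(800/f.shape[1],600/f.shape[0]);cv2.imwrite(f"pics/{name}.png",cv2.resize(f,None,fx=k,fy=k,interpolation=cv2.INTER_CUBIC))
E
python3 - <<'E'
from h import *
st();snap("wrist","w2");snap("scene","s2",(250,130,430,300))
E
```

```text
t 3.8 world [475.8  78.1 181.7] unit -0.4 -109.2 tipz 164.7 jawaz -26.6 F -0.03 0.78 -0.4
```

View pics/w2.png

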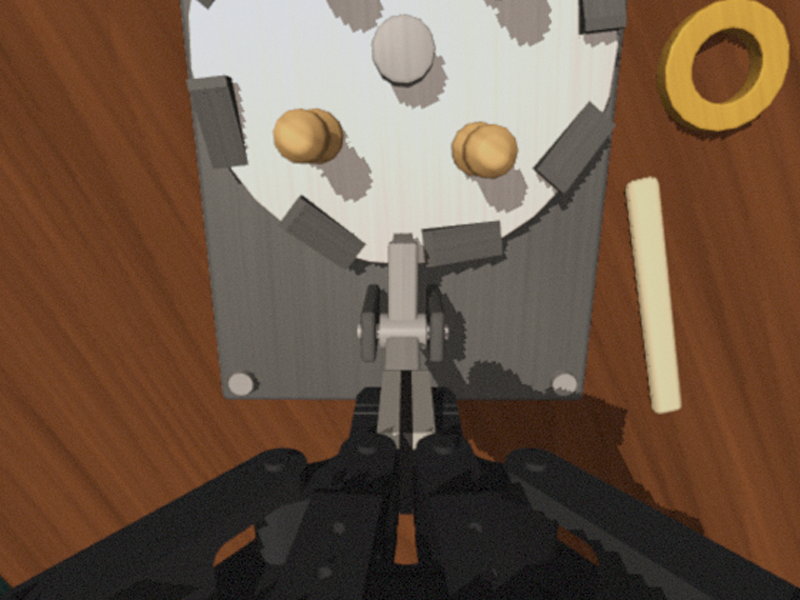

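View pics/s2.png

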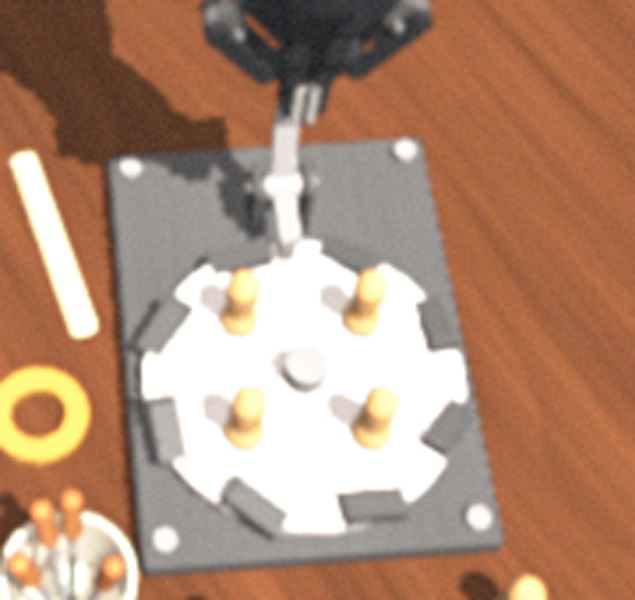

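```bash
python3 - <<'E'
from h import *
o=get_obs();p=o["position"]
def w(x,y,z): return np.r_[U0+x*ex+y*ey,z]
d=p[:2]-U0;ux,uy=d@ex,d@ey
L=[w(0,0,60),w(0,-128,67),w(0,-85,67),w(110,-190,20),w(-110,-190,20)]
for dx in(-10,10):
  for dy in (-11,11): L.append(w(ux+dx,uy+dy,p[2]-17))
print((proj("wrist",np.array(L))/.7).round(0))
E
```

```text
[[405.  51.]
 [405. 336.]
 [405. 249.]
 [586. 403.]
 [223. 403.]
 [372. 428.]
 [370. 362.]
 [437. 428.]
 [438. 362.]]
```

carry_out(
  rows=[
    [[0,0,-0.02],[0,0,0],-1],
    [[0,0,-0.045],[0,0,0],-1],
    [[0,0,-0.065],[0,0,0],-1],
    [[0,0,-0.078],[0,0,0],-1],
    [[0,0,-0.078],[0,0,0],-1],
    [[0,0,-0.078],[0,0,0],-1],
  ],
)

```text
time_s: 4.5
position: [475.2, 78.1, 103.1]
eef_rot: [-0.688, 0.162, -0.163, 0.688]
force: [-0.4, 0.1, 0.1]
gripper_width: 0.1
```

```bash
python3 - <<'E'
from h import *
st();snap("wrist","w3");snap("scene","s3",(250,130,430,300))
E
```

```text
t 4.5 world [475.2  78.1 103.1] unit -1.0 -109.5 tipz 86.1 jawaz -26.6 F -0.37 -0.1 0.1
```

View pics/w3.png

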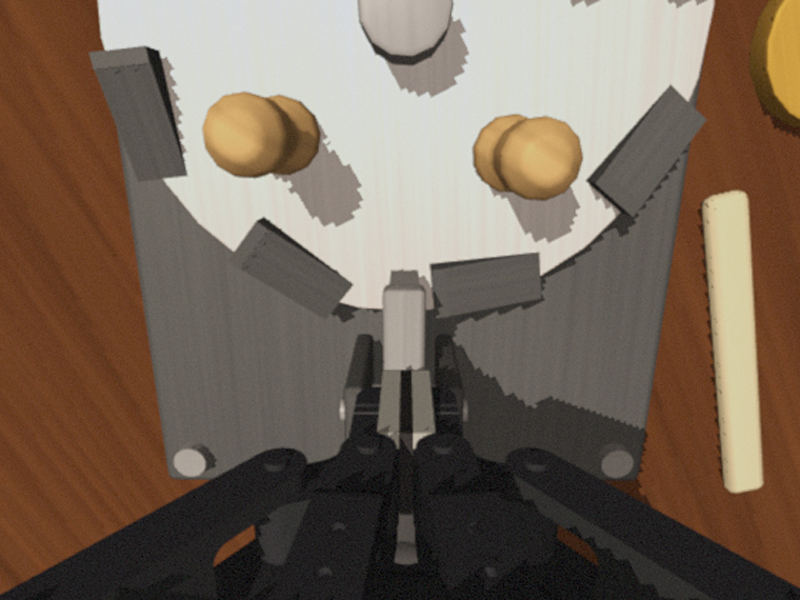

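View pics/s3.png

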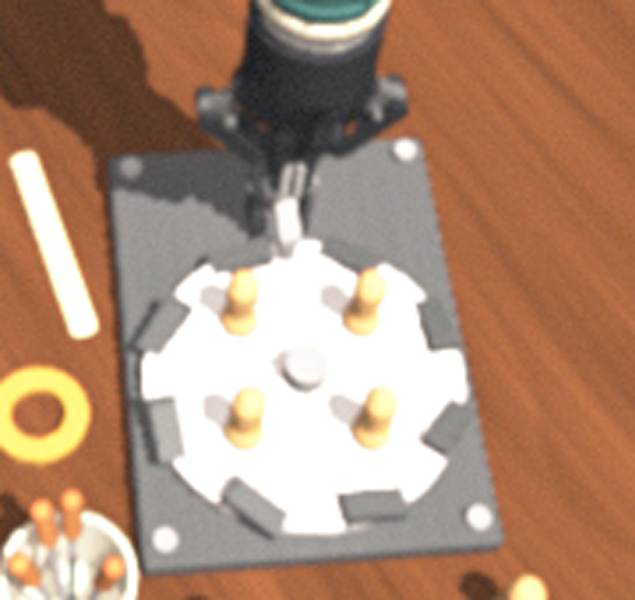

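carry_out(
  rows=[
    [[-0.002,-0.004,0],[0,0,0],-1],
    [[-0.004,-0.008,0],[0,0,0],-1],
    [[-0.006,-0.012,0],[0,0,0],-1],
    [[-0.008,-0.016,0],[0,0,0],-1],
    [[-0.01,-0.02,0],[0,0,0],-1],
    [[-0.012,-0.024,0],[0,0,0],-1],
    [[-0.014,-0.028,0],[0,0,0],-1],
    [[-0.016,-0.032,0],[0,0,0],-1],
    [[-0.018,-0.036,0],[0,0,0],-1],
    [[-0.02,-0.04,0],[0,0,0],-1],
    [[-0.022,-0.044,0],[0,0,0],-1],
    [[-0.024,-0.048,0],[0,0,0],-1],
    [[-0.024,-0.048,0],[0,0,0],-1],
    [[-0.024,-0.048,0],[0,0,0],-1],
    [[-0.024,-0.048,0],[0,0,0],-1],
    [[-0.024,-0.048,0],[0,0,0],-1],
  ],
)

```text
time_s: 6.2
position: [450.7, 30.0, 102.3]
eef_rot: [-0.688, 0.162, -0.163, 0.688]
force: [0.0, 0.5, 0.4]
gripper_width: -0.0
```

```bash
python3 - <<'E'
from h import *
st();snap("wrist","w4");snap("scene","s4",(250,130,430,300))
E
```

```text
t 6.2 world [450.7  30.  102.3] unit -1.3 -163.5 tipz 85.3 jawaz -26.6 F -0.2 0.5 0.36
```

View pics/w4.png

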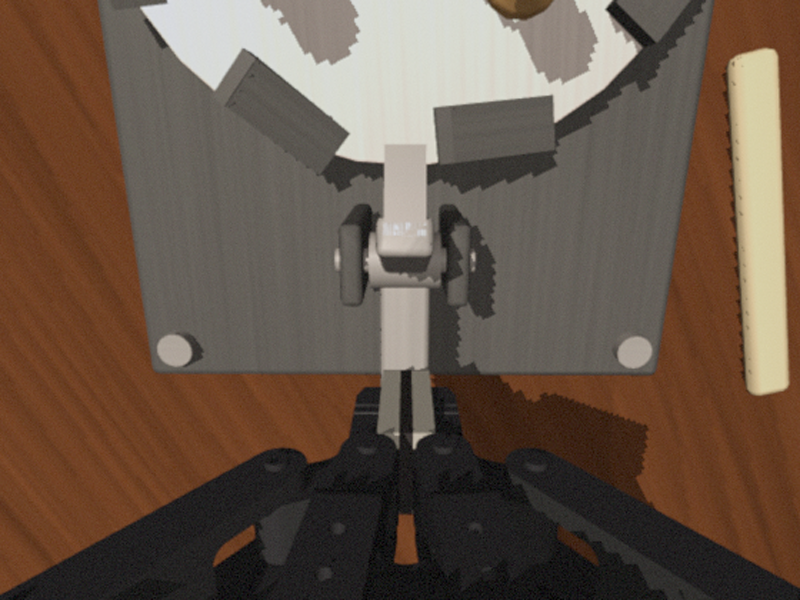

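View pics/s4.png

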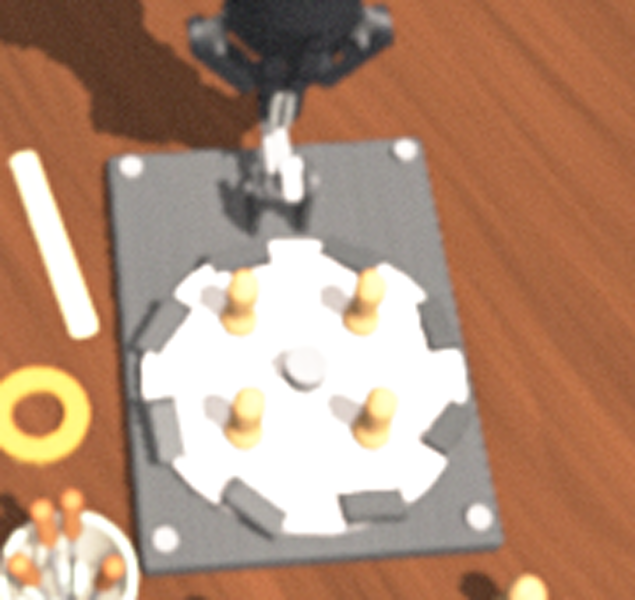

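carry_out(
  rows=[
    [[0,0,0.02],[0,0,0],-1],
    [[0,0,0.06],[0,0,0],-1],
    [[0,0,0.1],[0,0,0],-1],
    [[0,0,0.12],[0,0,0],-1],
    [[0,0.02,0.12],[0,0,0],-1],
    [[0.008,0.06,0.12],[0,0,0],-1],
    [[0.014,0.1,0.12],[0,0,0],-1],
    [[0.02,0.14,0.12],[0,0,0],-1],
    [[0.025,0.18,0.12],[0,0,0],-1],
    [[0.03,0.217,0.12],[0,0,0],-1],
    [[0.03,0.217,0.12],[0,0,0],-1],
    [[0.03,0.217,0.12],[0,0,0],-1],
    [[0.03,0.217,0.12],[0,0,0],-1],
  ],
)

```text
time_s: 7.6
position: [480.1, 245.2, 221.9]
eef_rot: [0.689, -0.163, 0.163, -0.687]
force: [-0.0, -1.2, 0.7]
gripper_width: -0.3
```

```bash
python3 - <<'E'
from h import *
st();snap("wrist","w5");snap("scene","s5",(250,130,430,300))
E
```

```text
t 7.6 world [480.1 245.2 221.9] unit -71.6 42.1 tipz 204.9 jawaz -26.7 F 0.51 -1.07 0.74
```

View pics/w5.png

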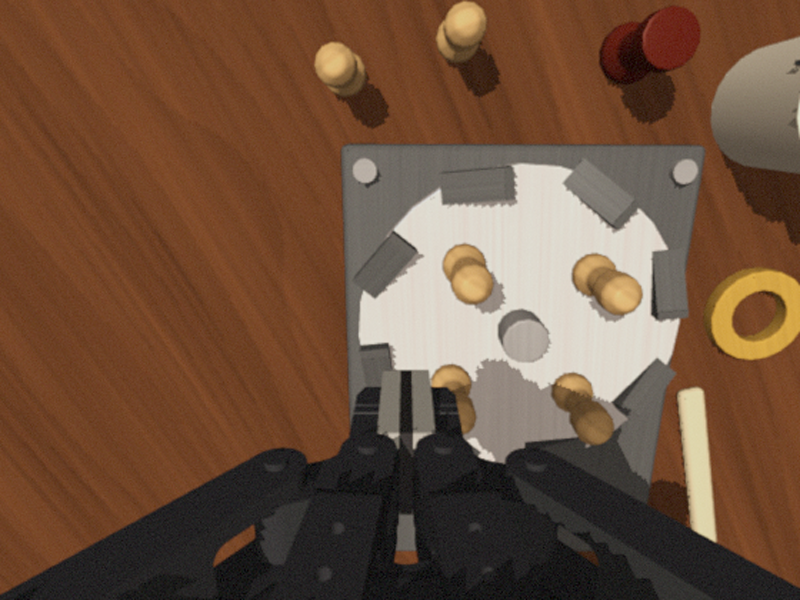

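View pics/s5.png

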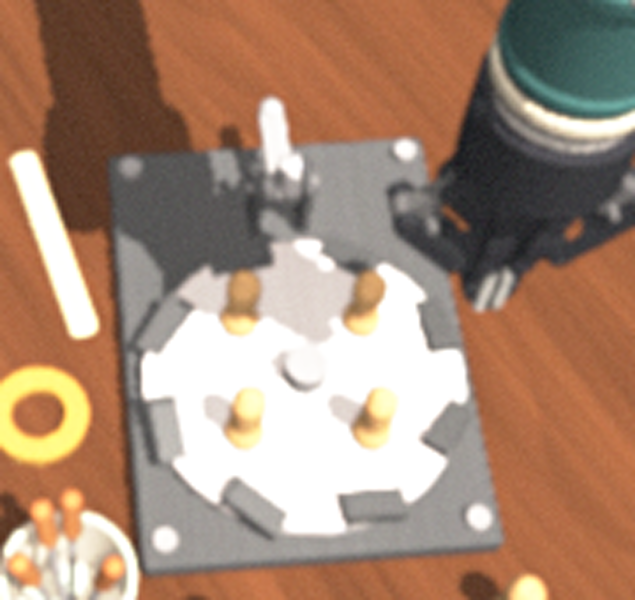

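carry_out(
  rows=[
    [[0,0.001,-0.03],[0,0,0],-1],
    [[0,0.001,-0.07],[0,0,0],-1],
    [[0,0.001,-0.1],[0,0,0],-1],
    [[0,0.001,-0.125],[0,0,0],-1],
    [[0,0.001,-0.139],[0,0,0],-1],
    [[0,0.001,-0.139],[0,0,0],-1],
    [[0,0.001,-0.139],[0,0,0],-1],
    [[0,0.001,-0.139],[0,0,0],-1],
  ],
)

```text
time_s: 8.5
position: [481.4, 248.1, 84.6]
eef_rot: [-0.688, 0.162, -0.163, 0.689]
force: [-0.6, -0.4, 0.4]
gripper_width: 0.1
```

```bash
python3 - <<'E'
from h import *
st();snap("wrist","w6");snap("scene","s6",(250,130,430,300))
E
```

```text
t 8.5 world [481.4 248.1  84.6] unit -71.7 45.2 tipz 67.6 jawaz -26.6 F -0.38 -0.69 0.42
```

View pics/w6.png

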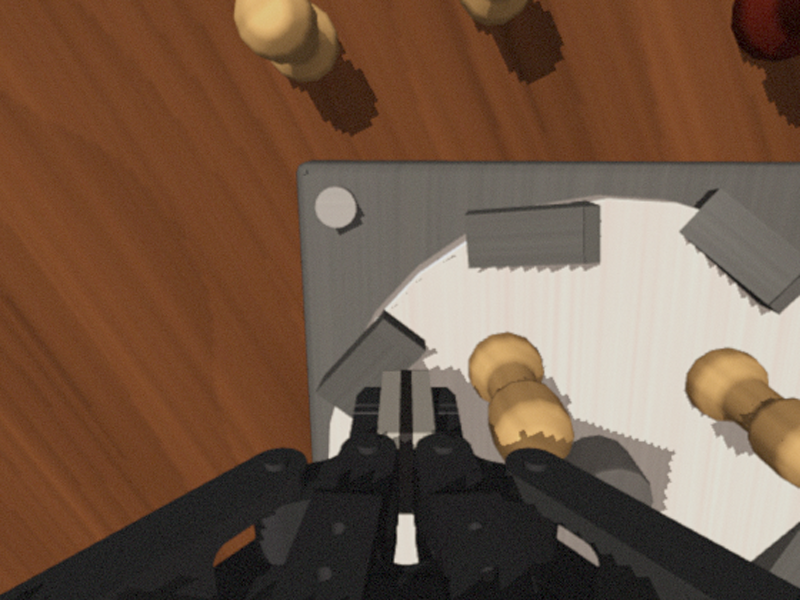

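View pics/s6.png

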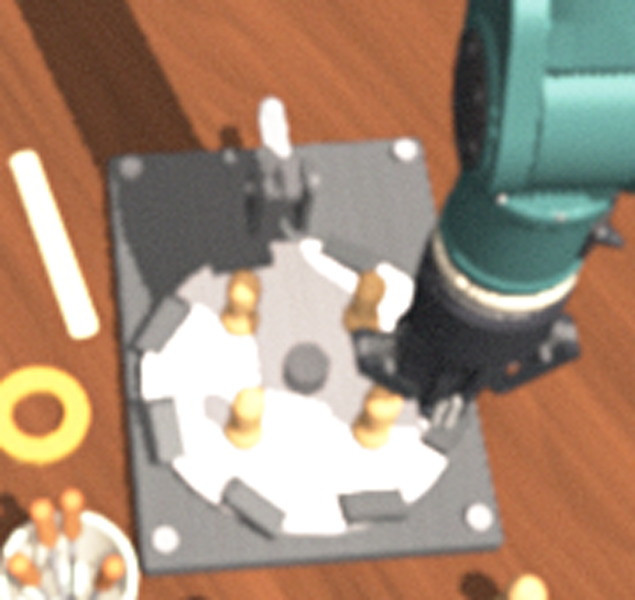

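carry_out(
  rows=[
    [[0.004,-0.001,0],[0,0,0],-1],
    [[0.008,-0.003,0],[0,0,0],-1],
    [[0.011,-0.004,0],[0,0,0],-1],
    [[0.014,-0.005,0],[0,0,0],-1],
    [[0.017,-0.006,0],[0,0,0],-1],
    [[0.02,-0.007,0],[0,0,0],-1],
    [[0.023,-0.008,0],[0,0,0],-1],
    [[0.026,-0.009,0],[0,0,0],-1],
    [[0.029,-0.0095,0],[0,0,0],-1],
    [[0.032,-0.01,0],[0,0,0],-1],
    [[0.035,-0.0105,0],[0,0,0],-1],
    [[0.038,-0.011,0],[0,0,0],-1],
    [[0.041,-0.0115,0],[0,0,0],-1],
    [[0.045,-0.012,0],[0,0,0],-1],
    [[0.045,-0.012,0],[0,0,0],-1],
    [[0.045,-0.012,0],[0,0,0],-1],
  ],
)

```text
time_s: 10.2
position: [526.1, 235.0, 83.3]
eef_rot: [0.688, -0.163, 0.163, -0.688]
force: [0.0, 0.9, -0.0]
gripper_width: 0.1
```

```bash
python3 - <<'E'
from h import *
st();snap("wrist","w7");snap("scene","s7",(250,130,430,300));snap("top","t7",(140,170,360,320))
E
```

```text
t 10.2 world [526.1 235.   83.3] unit -25.9 53.5 tipz 66.3 jawaz -26.6 F -0.37 0.84 -0.02
```

View pics/w7.png

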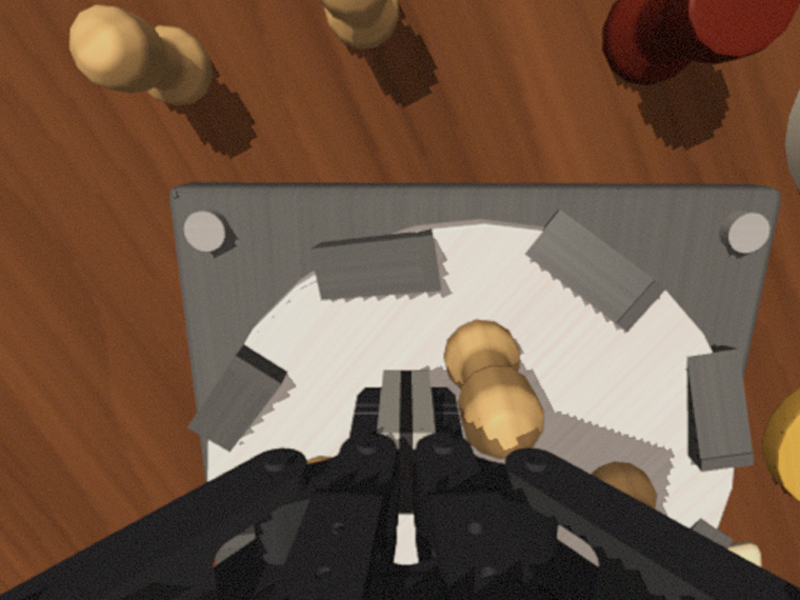

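View pics/s7.png

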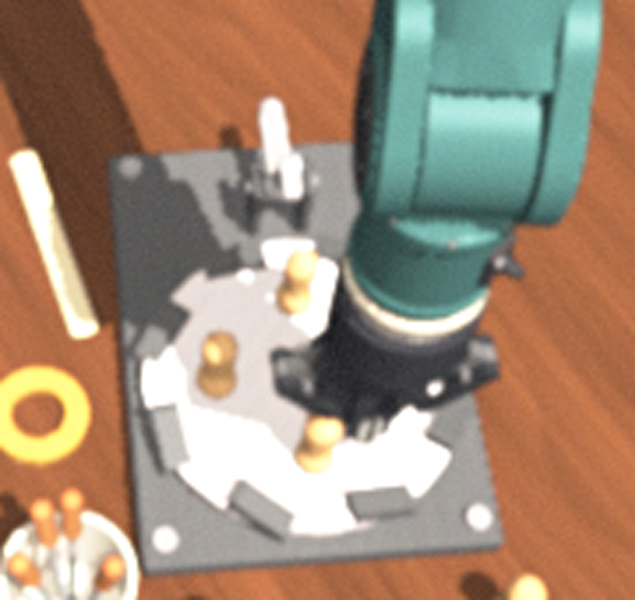

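View pics/t7.png

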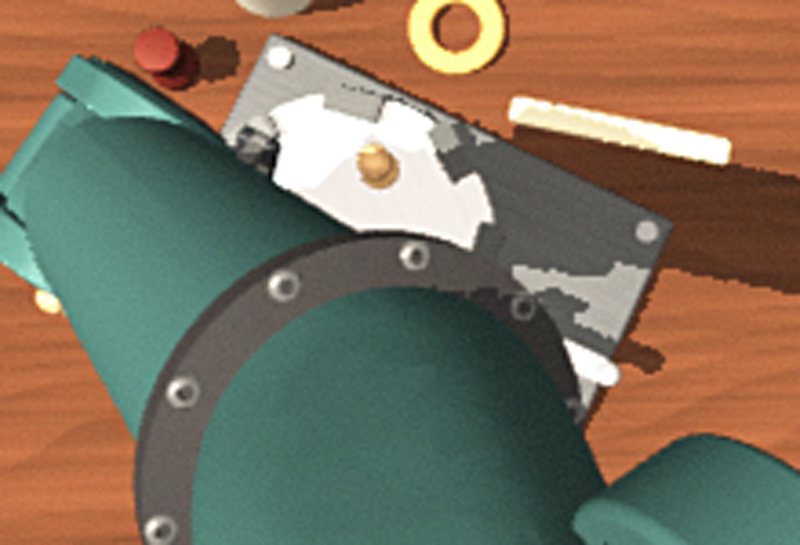

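```bash
python3 - <<'E'
from h import *
def w(x,y,z): return np.r_[U0+x*ex+y*ey,z]
for v in (.5,.55,.6,.65,.7):
    a=2.23-v;x,y=55*np.cos(a),55*np.sin(a)
    q=.66-v;x0,y0=55*np.cos(q),55*np.sin(q)
    print(v,(proj("wrist",np.array([w(x,y,42),w(x,y,79)]))/.7).round(0).tolist(),((proj("top",w(x0,y0,79))-(140,170))*800/220).round(0))
print((proj("wrist",np.array([w(110,110,20),w(-110,110,20)]))/.7).round(0))
E
```

```text
0.5 [[456.0, 361.0], [468.0, 415.0]] [[358. 155.]]
0.55 [[464.0, 360.0], [478.0, 414.0]] [[363. 156.]]
0.6 [[472.0, 359.0], [488.0, 413.0]] [[367. 158.]]
0.65 [[480.0, 359.0], [498.0, 413.0]] [[371. 159.]]
0.7 [[488.0, 359.0], [508.0, 413.0]] [[375. 161.]]
[[791. 190.]
 [168. 190.]]
```

carry_out(
  rows=[
    [[-0.005,0.0025,0],[0,0,0],-1],
    [[-0.01,0.005,0],[0,0,0],-1],
    [[-0.013,0.0065,0],[0,0,0],-1],
    [[-0.013,0.0065,0.03],[0,0,0],-1],
    [[-0.013,0.0065,0.07],[0,0,0],-1],
    [[-0.013,0.0065,0.11],[0,0,0],-1],
    [[-0.011,-0.01,0.15],[0,0,0],-1],
    [[-0.007,-0.03,0.19],[0,0,0],-1],
    [[-0.001,-0.058,0.22],[0,0,0],-1],
    [[-0.001,-0.058,0.246],[0,0,0],-1],
    [[-0.001,-0.058,0.246],[0,0,0],-1],
    [[-0.001,-0.058,0.246],[0,0,0],-1],
    [[-0.001,-0.058,0.246],[0,0,0],-1],
    [[-0.001,-0.058,0.246],[0,0,0],-1],
  ],
)

```text
time_s: 11.75
position: [523.4, 177.9, 327.9]
eef_rot: [0.689, -0.163, 0.161, -0.688]
force: [-0.7, 0.0, 0.4]
gripper_width: 0.0
```

```bash
python3 - <<'E'
from h import *
import pickle
st();pickle.dump(camera_model("wrist"),open("w8.pkl","wb"));snap("wrist","w8");snap("scene","s8",(250,130,430,300))
E
```

```text
t 11.75 world [523.4 177.9 327.9] unit -2.7 1.4 tipz 310.9 jawaz -26.5 F -0.65 -0.3 0.39
```

View pics/w8.png

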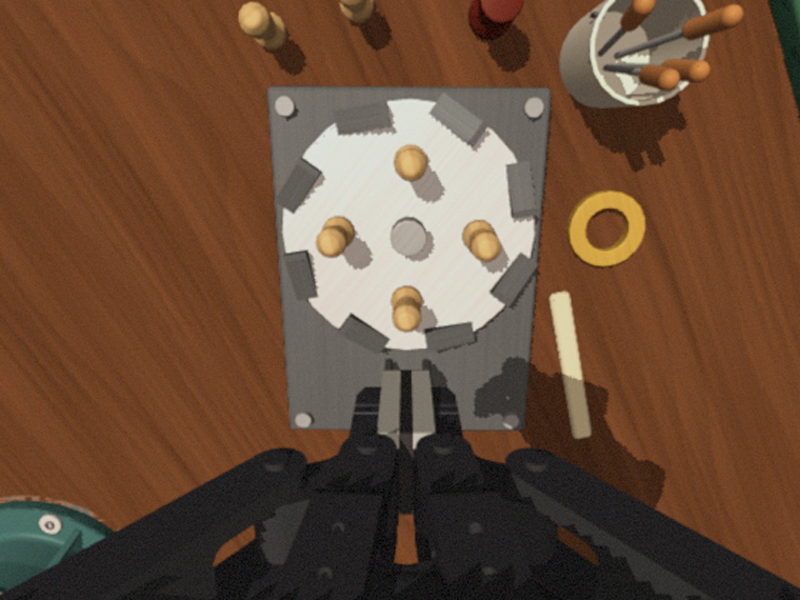

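View pics/s8.png

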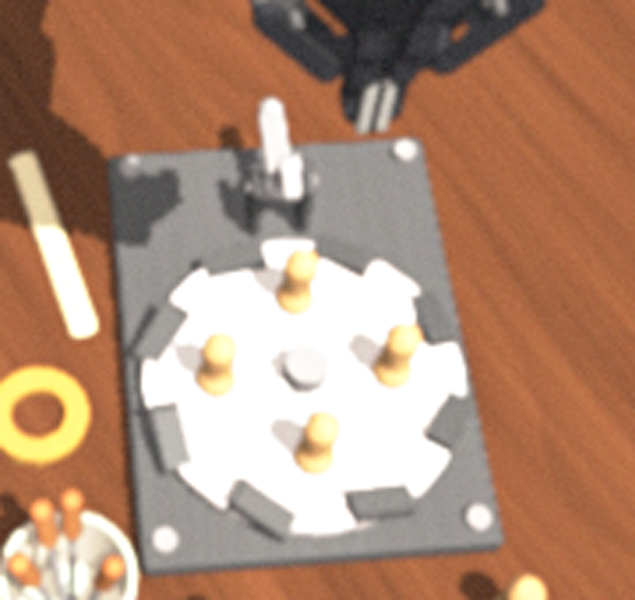

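```bash
sed -e 's/w1.pkl/w8.pkl/' -e 's/^obs=.*/obs=np.array([(269,88),(551,88),(291,429),(524,430),(409,238),(485,243),(411,164),(333,240),(406,316)])\/(800\/560)/' -e 's/-.1\]/.66]/' fit2.py > fit3.py; python3 fit3.py
python3 - <<'E'
import cv2
t=cv2.imread("pics/w8.png")[130:350,260:560];cv2.imwrite("pics/w8c.png",cv2.resize(t,None,fx=2.6,fy=2.6,interpolation=cv2.INTER_CUBIC))
E
```

```text
[ 5.25362295e+02  1.76464549e+02 -4.66271033e-01  6.82676503e-01] -26.71536227607617
[[-2.6 -2.1]
 [ 1.6 -1.4]
 [-1.   0.9]
 [ 0.9  0.9]
 [-0.2 -0.2]
 [ 0.3  1.5]
 [ 0.1  0.2]
 [-0.6  0.7]
 [ 0.4 -0.4]]
```

View pics/w8c.png

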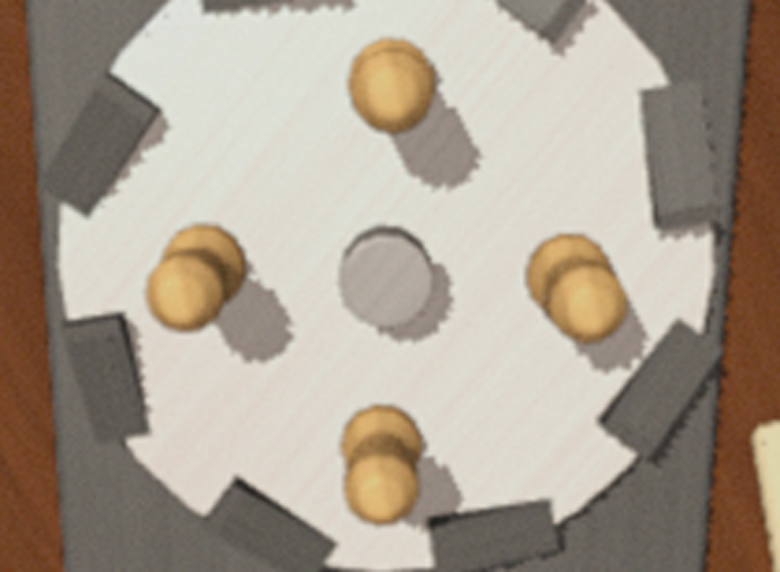

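carry_out(
  rows=[
    [[-0.015,-0.03,0],[0,0,0],-1],
    [[-0.03,-0.065,-0.01],[0,0,0],-1],
    [[-0.046,-0.1,-0.02],[0,0,0],-1],
    [[-0.06,-0.128,-0.05],[0,0,0],-1],
    [[-0.065,-0.136,-0.09],[0,0,0],-1],
    [[-0.065,-0.136,-0.13],[0,0,0],-1],
    [[-0.065,-0.136,-0.151],[0,0,0],-1],
    [[-0.065,-0.136,-0.151],[0,0,0],-1],
    [[-0.065,-0.136,-0.151],[0,0,0],-1],
    [[-0.065,-0.136,-0.151],[0,0,0],-1],
  ],
)

```text
time_s: 12.85
position: [460.6, 42.3, 179.4]
eef_rot: [-0.688, 0.162, -0.163, 0.689]
force: [0.8, 1.4, -0.0]
gripper_width: 0.1
```

```bash
python3 - <<'E'
from h import *
st();snap("wrist","w9")
E
```

```text
t 12.85 world [460.6  42.3 179.4] unit 2.1 -148.0 tipz 162.4 jawaz -26.6 F 0.05 1.58 -0.0
```

View pics/w9.png

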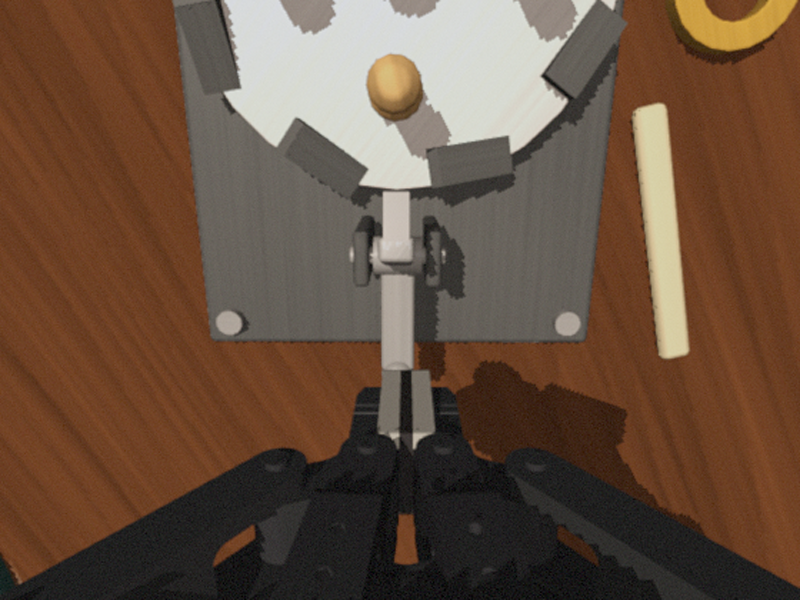

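carry_out(
  rows=[
    [[-0.003,-0.001,-0.02],[0,0,0],-1],
    [[-0.003,-0.001,-0.045],[0,0,0],-1],
    [[-0.003,-0.001,-0.065],[0,0,0],-1],
    [[-0.003,-0.001,-0.078],[0,0,0],-1],
    [[-0.003,-0.001,-0.078],[0,0,0],-1],
    [[-0.003,-0.001,-0.078],[0,0,0],-1],
    [[-0.003,-0.001,-0.078],[0,0,0],-1],
  ],
)

```text
time_s: 13.6
position: [457.5, 41.0, 101.4]
eef_rot: [-0.688, 0.162, -0.163, 0.688]
force: [1.0, -0.6, 0.4]
gripper_width: 0.1
```

```bash
python3 - <<'E'
from h import *
st();snap("wrist","w10")
E
```

```text
t 13.6 world [457.5  41.  101.4] unit -0.1 -150.6 tipz 84.4 jawaz -26.6 F 1.2 -0.1 0.39
```

View pics/w10.png

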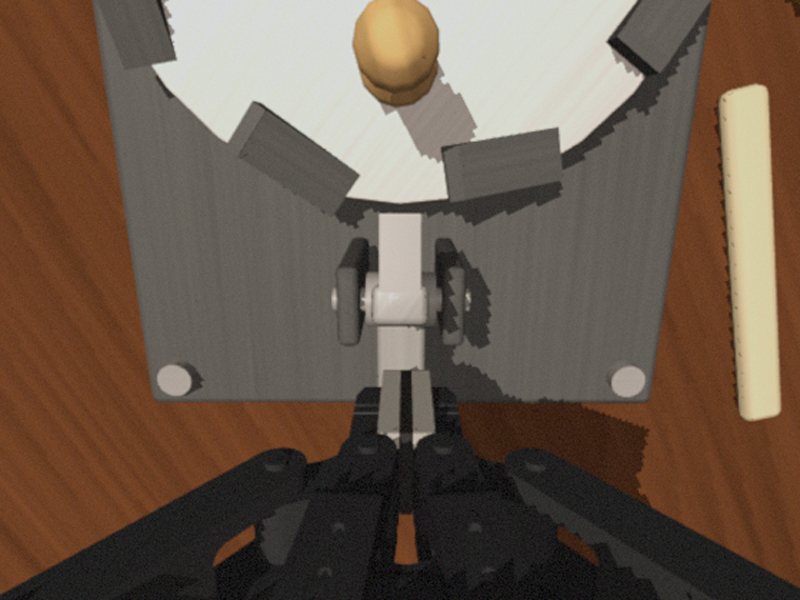

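carry_out(
  rows=[
    [[0.002,0.004,0],[0,0,0],-1],
    [[0.004,0.008,0],[0,0,0],-1],
    [[0.006,0.012,0],[0,0,0],-1],
    [[0.0075,0.015,0],[0,0,0],-1],
    [[0.009,0.018,0],[0,0,0],-1],
    [[0.0105,0.021,0],[0,0,0],-1],
    [[0.012,0.024,0],[0,0,0],-1],
    [[0.0135,0.027,0],[0,0,0],-1],
    [[0.015,0.03,0],[0,0,0],-1],
    [[0.016,0.032,0],[0,0,0],-1],
    [[0.017,0.034,0],[0,0,0],-1],
    [[0.017,0.034,0],[0,0,0],-1],
    [[0.017,0.034,0],[0,0,0],-1],
    [[0.017,0.034,0],[0,0,0],-1],
    [[0.017,0.034,0],[0,0,0],-1],
  ],
)

```text
time_s: 15.15
position: [473.4, 74.6, 100.3]
eef_rot: [0.688, -0.163, 0.163, -0.688]
force: [0.1, 0.1, -0.4]
gripper_width: 0.0
```

```bash
python3 - <<'E'
from h import *
st();snap("wrist","w11");snap("scene","s11",(250,130,430,300))
E
```

```text
t 15.15 world [473.4  74.6 100.3] unit -1.0 -113.4 tipz 83.3 jawaz -26.6 F -0.01 0.13 -0.36
```

View pics/w11.png

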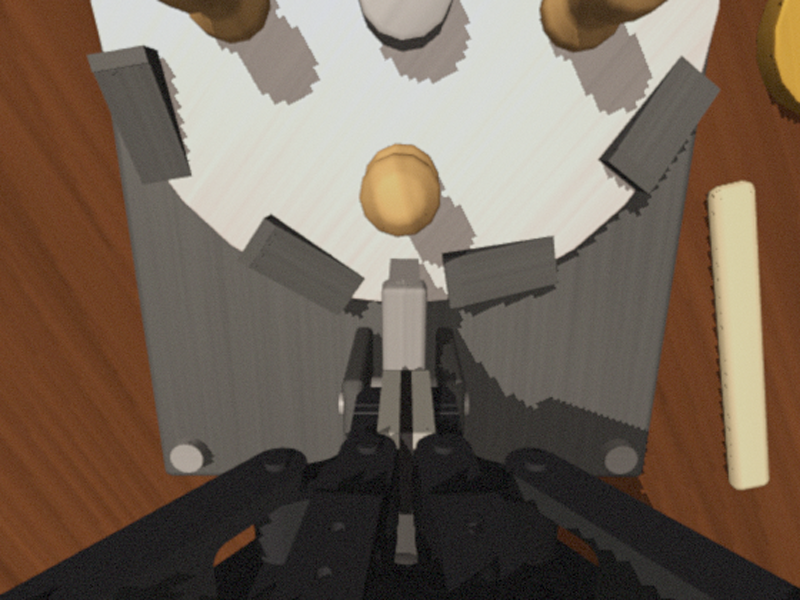

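View pics/s11.png

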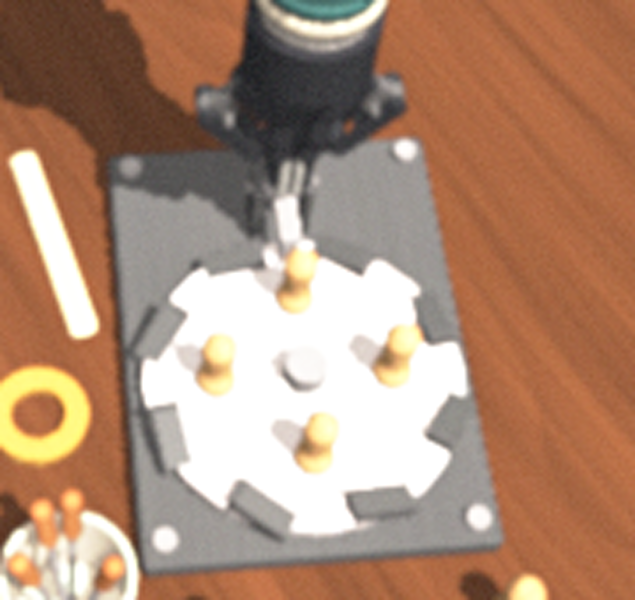

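carry_out(
  rows=[
    [[0,0,0.02],[0,0,0],-1],
    [[0,0,0.05],[0,0,0],-1],
    [[0,0,0.09],[0,0,0],-1],
    [[0,0,0.13],[0,0,0],-1],
    [[0.01,0.02,0.16],[0,0,0],-1],
    [[0.025,0.05,0.18],[0,0,0],-1],
    [[0.04,0.08,0.18],[0,0,0],-1],
    [[0.04,0.08,0.18],[0,0,0],-1],
    [[0.04,0.08,0.18],[0,0,0],-1],
    [[0.04,0.08,0.18],[0,0,0],-1],
  ],
)

```text
time_s: 16.25
position: [512.6, 153.4, 279.5]
eef_rot: [0.689, -0.164, 0.162, -0.687]
force: [-0.1, 0.5, -1.0]
gripper_width: -0.2
```

```bash
python3 - <<'E'
from h import *
st();snap("wrist","w12");snap("scene","s12",(250,130,430,300));snap("top","t12")
E
```

```text
t 16.25 world [512.6 153.4 279.5] unit -1.4 -25.5 tipz 262.5 jawaz -26.6 F -0.37 0.42 -0.98
```

View pics/w12.png

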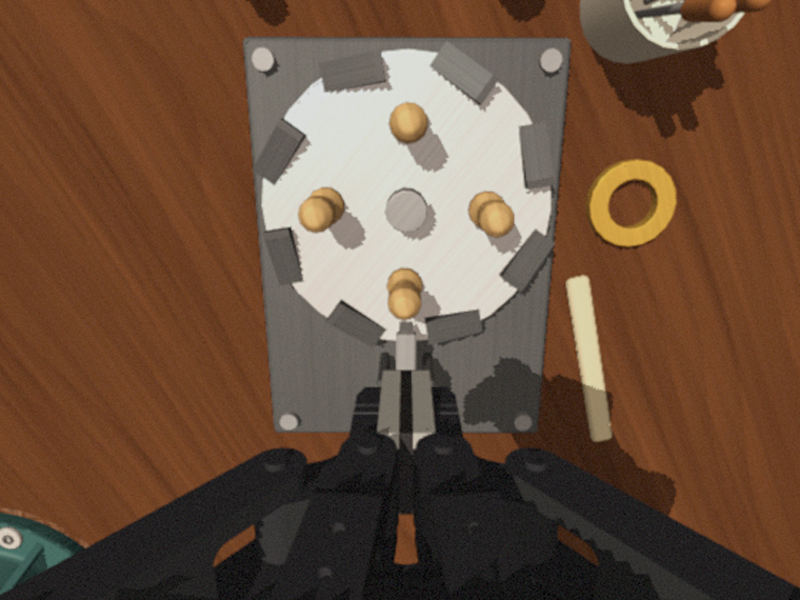

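View pics/s12.png

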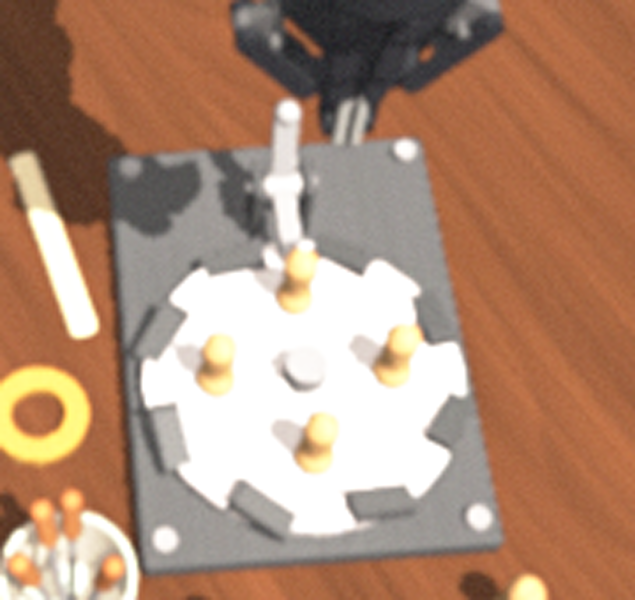

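```bash
python3 - <<'E'
from rig import workorder
print(workorder.job_done())
E
```

```text
the job is handed in; nothing more can be done
None
```

I tipped the pawl up, pushed the wheel back one notch and tipped the pawl down again, then handed the job in at about 16 s.

- **Pawl up:** With the shut fingertips in the V, I pushed the thumb lever away from the wheel. The pawl fell over to its stop and stayed up by itself.
- **Wheel back:** I pushed blank_1 until the wheel stood at about 0.68 rad. That is inside the 0.535–0.785 window, though a little past the 0.66 middle. It had started at about -0.06.
- **Pawl down:** I pushed the raised arm back towards the wheel and it fell shut. In the last pictures the nose sits between two teeth, and the knob is within a pixel of where it was with the pawl down at the start.
- **Bystanders:** I saw no sign that anything else had moved. I checked this by eye and did not measure those positions. The last pictures showed only some of these things, and I saved a full top view but did not look at it.
- **Forces:** The readings I took after each move were all under 2 N. At the end the gripper stood clear, with its tips at z 262 mm.
- **Disagreement:** The scene camera's view of the base plate corners was off by up to 4 pixels from the fitted pose. I used the wrist camera for the final fit; its corners were within 3 pixels and its blank heads within 1.5.

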